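# Check two hand levers against their stops

## Task

Check the two brake hand levers in the bench stands: with the outside of the fingers press the long lever in towards its grip until it comes up against its stop short of the bar, keep it there for about a second, then let it spring fully back out. Then press the short lever in to its stop the same way and finish while still holding it there, so that its gap can be measured. Only press the levers from their outer side, without gripping or forcing them; do not touch the bars, and leave the loose tools where they lie.

Things in the scene. Friction and masses are not known exactly. Their poses are not given: they have to be found in the camera images.
- long_stand: Fixed bench stand of the long lever: grey base 100 x 140 mm and post (y -140 to 0 mm) carry a level 22 mm handlebar stub with a 32 mm thick rubber grip (y -8 to 121). Origin on the bench below the bar's axis; +x level, square to the bar, the way the lever is pressed in; +y along the bar to its free end. Bar axis and lever are 110 mm above the bench, nothing over 140 mm. Lever pivot at x -42, y -40 mm.
- long_lever (a joint): Turn of the long lever about its upright pivot, rad: 0 sprung out at rest (splayed 17 degrees from the bar), 0.3 at its built-in stop, where it is parallel to the grip and still 18 mm clear of it. A spring returns it to 0; at the press point it takes 2 N as it starts to move and about 5.5 N just before the stop.
- long_press (a point): Where to press: point on the outer face (away from the bar) of the long lever's plain aluminium blade, 110 mm from the pivot, mid height. The blade is 150 mm from pivot to ball end, 13 mm thick, 16 mm high (102 to 118 mm above the bench). Turns with the lever: x points square to the blade towards the bar, y along it to the ball end. From rest to the stop it travels about 32 mm.
- short_stand: Fixed bench stand of the short lever: grey base 100 x 140 mm and post (y -140 to 0 mm) carry a level 22 mm handlebar stub with a 32 mm thick rubber grip (y -8 to 121). Origin on the bench below the bar's axis; +x level, square to the bar, the way the lever is pressed in; +y along the bar to its free end. Bar axis and lever are 110 mm above the bench, nothing over 140 mm. Lever pivot at x -42, y -40 mm.
- short_lever (a joint): Turn of the short lever about its upright pivot, rad: 0 sprung out at rest (splayed 21 degrees from the bar), 0.36 at its built-in stop, where it is parallel to the grip and still 18 mm clear of it. A spring returns it to 0; at the press point it takes 2 N as it starts to move and about 5.5 N just before the stop.
- short_press (a point): Where to press: point on the outer face (away from the bar) of the short lever's plain aluminium blade, 65 mm from the pivot, mid height. The blade is 90 mm from pivot to ball end, 13 mm thick, 16 mm high (102 to 118 mm above the bench). Turns with the lever: x points square to the blade towards the bar, y along it to the ball end. From rest to the stop it travels about 23 mm.
- long_pliers: Black-handled pliers, 178 x 56 x 18 mm, lying loose on the bench; bystander. Origin: centre of its underside.
- screwdriver: Screwdriver with a yellow handle, 214 mm long, 29 mm thick, lying loose on the bench; bystander. Origin: centre of its underside.
- marker_pen: White marker pen with a black cap, 122 mm long, 17 mm thick, lying loose on the bench; bystander. Origin: centre of its underside.
- black_tape: Roll of black tape, 70 mm across, 18 mm high, lying loose on the bench; bystander. Origin: centre of its underside.

How it is judged (in metres and radians):
On the way, in this order (a step that is already met when the one before it is completed fails the run):
1. the long lever is pressed in to its stop by the fingers and kept there (value of joint long_lever above 0.26 rad and contact force between the fingers and long_lever above 1 N), for 0.6 s.
2. the long lever is let go and has sprung back out (value of joint long_lever below 0.03 rad and value of joint short_lever below 0.1 rad), for 0.2 s.
3. the short lever is pressed in to its stop by the fingers (value of joint short_lever above 0.31 rad and contact force between the fingers and short_lever above 1 N), for 0.3 s.
At the end, for the whole second after the job is handed in: The fingers hold the short lever still, in within 0.05 rad of its stop (joint above 0.31 of 0.36), with more than 1 N; the long lever, earlier pressed to within 0.04 rad of its stop for 0.6 s, is back out (joint below 0.03) (all of step 3 and value of joint long_lever below 0.03 rad and velocity of joint short_lever between -0.05 and 0.05 rad/s); the arm keeps its last pose, push and grip.
It fails at once if a lever is gripped: fingers on its inner side, which faces the bar (contact force between the fingers and long_lever_c3 above 1 N or contact force between the fingers and short_lever_c3 above 1 N).
It fails at once if the fingers press on a handlebar or its grip (over 2 N) (contact force between the fingers and long_stand_c0 above 2 N or contact force between the fingers and long_stand_c1 above 2 N or contact force between the fingers and long_stand_c2 above 2 N or contact force between the fingers and short_stand_c0 above 2 N or contact force between the fingers and short_stand_c1 above 2 N or contact force between the fingers and short_stand_c2 above 2 N).
It fails at once if a lever is forced (over 50 N) (contact force between anything else and long_lever above 50 N or contact force between anything else and short_lever above 50 N).
It fails at once if a loose tool is picked up or pushed away (over 30 mm) (distance of any of long_pliers, screwdriver, marker_pen, black_tape from where it was at the start of the episode above 0.03 m).
It also fails if it takes over 43 s, if anything falls off the work surface, if the arm or the gripper's body presses on something with over 40 N, if the wrist force passes 120 N, or if a joint passes its speed limit or range.

## Robot

A 6-joint arm with a two-finger parallel gripper is mounted at the origin on a cart in front of the work surface, level with it; the furniture and walls round the work are solid. World frame = base frame: x ahead of the robot, y to its left, z up, the work surface at z = 0. Lengths are in m, angles in degrees, forces in N, time in s.
With the tool pointing down it reaches from about 0.3 to 0.75 m from the base axis. Payload 8.5 kg.
Tool frame: the origin (TCP) lies midway between the tips of the shut fingers; the grasp point (between the pads) lies 19 mm behind it (env.grip_depth is the distance from the TCP to the grasp point, in m); x points along the fingers, y is the direction in which the jaws open and shut, and the axes are right-handed (so a half turn about x gives the same grasp; the last joint's range is limited). The gripper opens to 85 mm and grips with 20 to 120 N. Pads are 22 mm wide; open, the fingers measure 114 mm over their backs; the gripper's body (76 mm by 85 mm) begins 54 mm behind the grasp point. The pads swing forward as they close: fully open they stand 13 mm farther back than shut.
Start: joints at [57.221, 21.807, 74.336, -0, 83.858, -12.336], TCP at [0.192, 0.515, 0.231] pointing down, gripper open.
Joint ranges: [-178.18, 178.18], [-50.72, 133.34], [12.68, 142.11], [-81.47, 261.47], [9.98, 163.14], [-165.26, 165.26]. Speed limits (degrees/s): [136.94, 136.94, 180, 180, 180, 180].

## Interface

Orientations are given as a 3x3 rotation matrix whose columns are the frame's x, y, z axes.
In Python, from rig import env gives the robot as it stands.
- The arm moves only by the tool play_rows, never from a script. Its arguments are lists of equal length, an entry for each row: "travel": the shift along the world's x, y, z in cm, a list of three; "rotation": the turn, a rotation vector about the world's x, y, z in rad, a list of three; "claw": the finger opening in cm, from 0 to 8.54. A call has 1 to 12 rows; each row shifts and turns the pose as measured when the row begins; what a row does not reach is not made up. A row lasts 1/12 s, in which the tool goes at most 41.7 mm and 7.16 degrees, less where a joint would pass 70% of its speed; a pose out of reach is approached as far as the arm can. A call is refused whole if a number of a shift passes 4.17 or a number of a turn 0.125, either way. A call with a gripper value outside its range is refused whole. The fingers move at their own pace and stop on an object; "squeeze" is the grip in N (left out, the last holds). Time passes only in rows, so rows that do not move let the fingers close. It gives the time, the measured TCP pose, the force and the opening at its end, in the units of the state.
- env.observe(): the state, without advancing time (a new reading comes with each control period).
- env.get_image(name): name is "scene" or "top"; returns the picture (480x640x3 uint8, red, green, blue); there is no depth.
- env.camera_info(name): a dict with "vertical_fov" (degrees; the focal length in pixels is half the picture's height over the tangent of half this angle, whatever the lens; pixels are square), "cx", "cy" (the principal point, pixels), "eye" and "rotation" of the camera in the world. Camera axes: x right, y down, z forward; pixel columns grow to the right and rows downward; lengths in m; the calibration is good to about 2 mm. A picture is of the moment at which its call begins. camera_info takes no time and is no camera call.
- env.close_job(): hands the job in, once; it reports no verdict.
The state is a dict: "time_s": time; "q": joint angles; "qvel": joint speeds; "joint_efforts": joint torques, N m; "position": TCP position; "tool_rot": TCP orientation; "ft_force": force on the tool from outside, world axes, zero at the start; "wrist_torque": the same for the moment, N m; "grip_width": finger opening in m.
Only numpy, scipy, OpenCV 4.12 (cv2) and the standard library are available. Lean on these libraries where they do the work, as an engineer would, in place of code of your own. Each camera call takes 0.05 s, during which the arm holds its last target.

## Working session

There is one attempt and no reset: what is moved stays moved. The work goes in short steps, Python scripts to look and compute and a tool call to move; the robot and the scene stay as the last step left them, time stands still between calls to the robot, and variables do not carry over. Pictures are saved under pics/ and viewed, and the job is handed in when it is done.

Besides the shell and the picture viewer there is one more tool, called after "Request:" as name(argument=value, ...) on one line, values as JSON. play_rows: Moves the arm, as the interface text tells. Its arguments: {"type":"object","properties":{"travel":{"type":"array","items":{"type":"array","items":{"type":"number"}}},"rotation":{"type":"array","items":{"type":"array","items":{"type":"number"}}},"claw":{"type":"array","items":{"type":"number"}},"squeeze":{"type":"number"}},"required":["travel","rotation","claw"]}

```bash
mkdir -p pics; python3 - <<'E'
from rig import env
import cv2
o=env.observe(); print(o)
for n in("scene","top"):
    cv2.imwrite(f"pics/{n}0.png",env.get_image(n)[:,:,::-1]); print(env.camera_info(n))
E
```

```text
{'time_s': 0.0, 'q': array([ 5.72204459e+01,  2.18397107e+01,  7.43850052e+01,  2.60190041e-05,
        8.38558288e+01, -1.23359400e+01]), 'qvel': array([0.04807864, 0.00750495, 0.02878748, 0.02973178, 0.00630359,
       0.06893237]), 'joint_efforts': array([-2.83153912e-05, -4.48457980e+01, -2.31278443e+01, -3.13678702e-04,
        4.74952729e-03,  1.23143266e-05]), 'position': array([0.19195168, 0.51511109, 0.23072228]), 'tool_rot': array([[-7.61475143e-04,  3.49284939e-01,  9.37016250e-01],
       [-1.18167068e-03,  9.37015553e-01, -3.49285639e-01],
       [-9.99999012e-01, -1.37321697e-03, -3.00774279e-04]]), 'ft_force': array([-0.14617835,  0.0864817 ,  0.92464959]), 'wrist_torque': array([-0.00428359,  0.0231588 ,  0.02168556]), 'grip_width': 0.08547409174148425}
{'vertical_fov': 45.58046936752598, 'cx': 316.2168357169207, 'cy': 242.89113850525194, 'eye': array([-0.17020519, -0.5155171 ,  0.99259407]), 'rotation': array([[ 0.61989952, -0.52571633,  0.58253491],
       [-0.78461509, -0.40564536,  0.46886139],
       [-0.01018551, -0.74771264, -0.66394433]])}
{'vertical_fov': 43.9329666839145, 'cx': 326.58209145429703, 'cy': 237.95603035400055, 'eye': array([0.38105874, 0.08143037, 1.41502201]), 'rotation': array([[-0.01650935, -0.98350886,  0.18010489],
       [-0.99968877,  0.01960594,  0.01542656],
       [-0.01870328, -0.17979415, -0.98352644]])}
```

View pics/scene0.png

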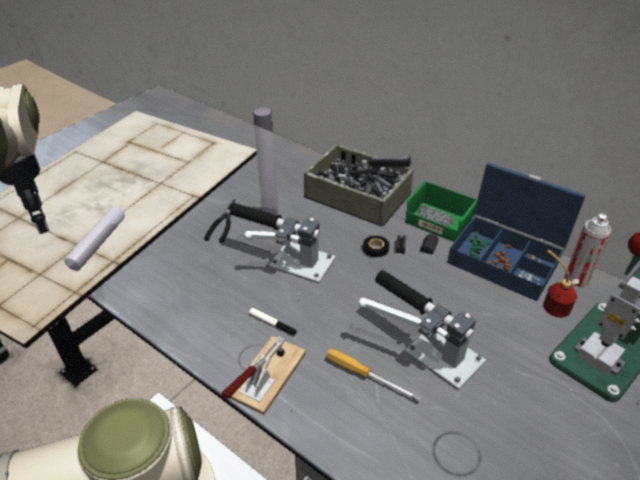

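View pics/top0.png

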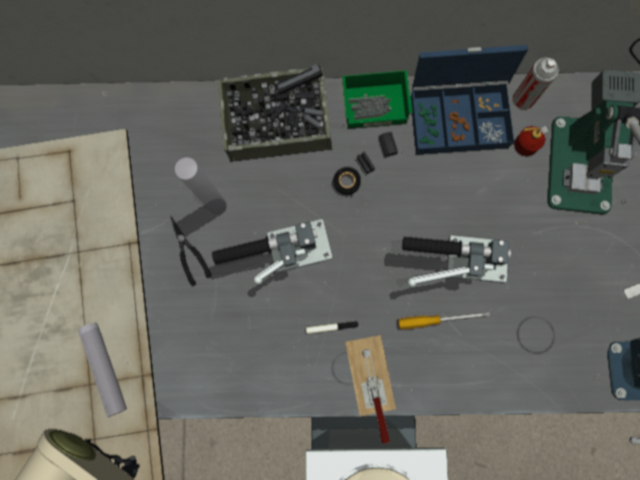

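```bash
python3 - <<'E'
import cv2,numpy as np
t=cv2.imread("pics/top0.png")
a=cv2.resize(t[205:305,205:340],None,fx=5.9,fy=5.9,interpolation=cv2.INTER_CUBIC)
b=cv2.resize(t[220:310,380:515],None,fx=5.9,fy=5.9,interpolation=cv2.INTER_CUBIC)
cv2.imwrite("pics/a.png",a);cv2.imwrite("pics/b.png",b)
E
```

```text
(no output)
```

View pics/a.png

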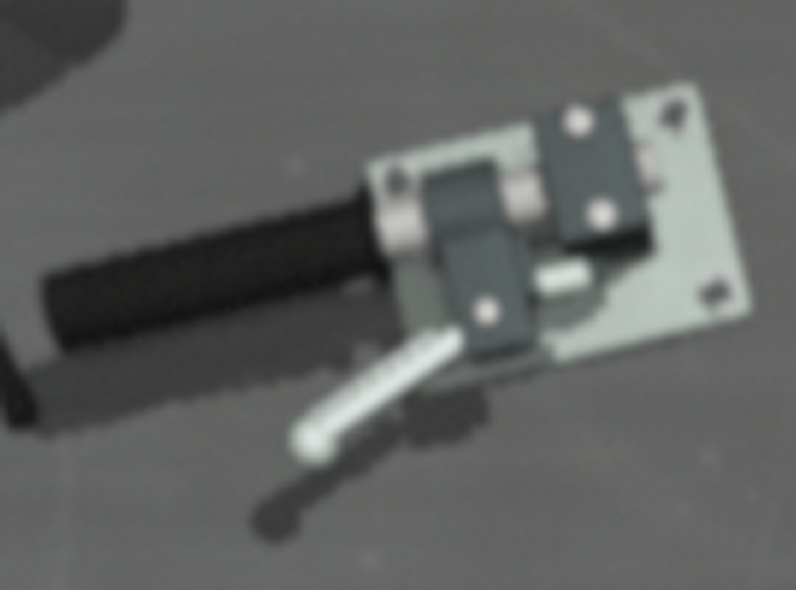

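View pics/b.png

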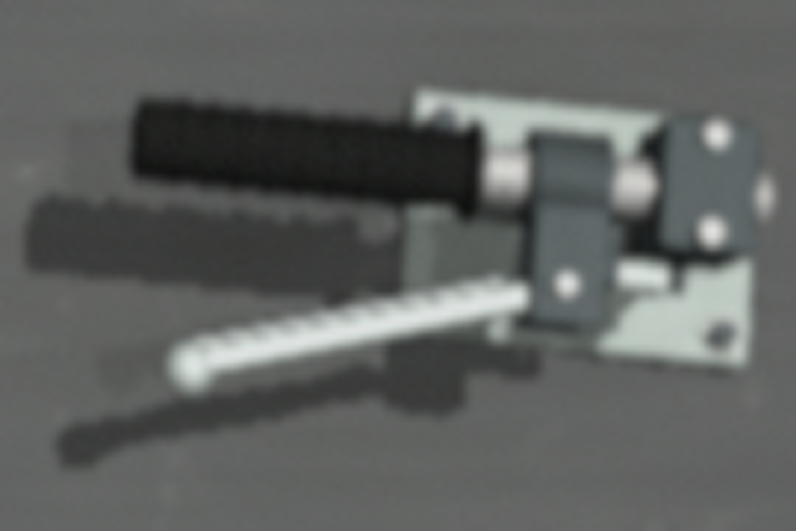

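```bash
cat > h.py <<'E'
import numpy as np,cv2
from rig import env
def ray(n,u,v,z):
    c=env.camera_info(n);f=240/np.tan(np.radians(c["vertical_fov"]/2))
    d=c["rotation"]@np.array([(u-c["cx"])/f,(v-c["cy"])/f,1]);e=c["eye"]
    return e+d*(z-e[2])/d[2]
def proj(n,p):
    c=env.camera_info(n);f=240/np.tan(np.radians(c["vertical_fov"]/2))
    q=c["rotation"].T@(np.asarray(p)-c["eye"]);return np.array([c["cx"]+f*q[0]/q[2],c["cy"]+f*q[1]/q[2]])
E
python3 - <<'E'
from h import *
t=cv2.imread("pics/top0.png")
def comps(m,name,off):
    n,l,s,c=cv2.connectedComponentsWithStats(m.astype(np.uint8))
    for i in range(1,n):
        if s[i,4]>60:
            cn=max(cv2.findContours((l==i).astype(np.uint8),0,2)[0],key=cv2.contourArea)
            r=cv2.minAreaRect(cn); b=cv2.boxPoints(r)+off
            print(name,s[i],np.round(b,1).tolist())
            # mid of short sides
            e=sorted([(np.linalg.norm(b[k]-b[(k+1)%4]),k) for k in range(4)])[:2]
            P=[]
            for _,k in e:
                mm=(b[k]+b[(k+1)%4])/2; P.append(ray("top",*mm,.11)); 
            print("  ends",np.round(P,4).tolist(),"len",np.linalg.norm(P[0]-P[1]))
for nm,(x0,y0,x1,y1) in dict(short=(211,230,285,300),long=(395,225,475,300)).items():
    g=t[y0:y1,x0:x1].astype(int); off=np.array([x0,y0])
    comps(g.max(2)<42,nm+" grip",off)
    comps((g.min(2)>165),nm+" bright",off)
for nm,u,v in(("short bolt",205+487/5.9,205+312/5.9),("short ball",205+314/5.9,205+440/5.9),("long bolt",380+568/5.9,220+284/5.9),("long ball",380+192/5.9,220+367/5.9)):
    print(nm,ray("top",u,v,.13 if 'bolt' in nm else .11))
E
```

```text
short grip [  2   8  58  27 739] [[211.7, 252.2], [266.8, 237.8], [270.5, 251.9], [215.4, 266.3]]
  ends [[0.607, 0.2313, 0.11], [0.5769, 0.3539, 0.11]] len 0.12625118212022832
short bright [ 44  31  28  21 159] [[253.6, 278.2], [279.8, 258.2], [283.2, 262.6], [257.0, 282.6]]
  ends [[0.5715, 0.2027, 0.11], [0.5281, 0.2608, 0.11]] len 0.07254360442571396
long grip [  8  13  58  19 720] [[402.0, 251.0], [403.3, 237.0], [461.1, 242.1], [459.9, 256.2]]
  ends [[0.589, -0.1941, 0.11], [0.603, -0.0668, 0.11]] len 0.1280807548254599
long bright [61 12 19  8 75] [[455.4, 243.1], [456.1, 236.3], [474.2, 238.1], [473.5, 245.0]]
  ends [[0.6103, -0.1847, 0.11], [0.6055, -0.2245, 0.11]] len 0.04007672326672835
long bright [ 15  43  59  17 291] [[409.0, 278.7], [467.2, 265.5], [468.5, 271.4], [410.4, 284.6]]
  ends [[0.5189, -0.0789, 0.11], [0.5456, -0.2077, 0.11]] len 0.1315848074125285
short bolt [0.57381938 0.18762248 0.13      ]
short ball [0.52969616 0.25428358 0.11      ]
long bolt [ 0.5434893  -0.22144139  0.13      ]
long ball [ 0.51759763 -0.08507388  0.11      ]
```

Request:
play_rows(travel=[[1.1,-2.6,0],[1.1,-2.6,0],[1.1,-2.6,0],[1.1,-2.6,0],[1.1,-2.6,0],[1.1,-2.6,0],[1.1,-2.6,0],[1.1,-2.6,0],[1.1,-2.6,0],[1.1,-2.6,0],[1.1,-2.6,0],[1.1,-2.6,0]], rotation=[[0,0,0.02],[0,0,0.02],[0,0,0.02],[0,0,0.02],[0,0,0.02],[0,0,0.02],[0,0,0.02],[0,0,0.02],[0,0,0.02],[0,0,0.02],[0,0,0.02],[0,0,0.02]], claw=[0,0,0,0,0,0,0,0,0,0,0,0], squeeze=20)

```text
time_s: 1.1
position: [0.3231, 0.1915, 0.2266]
tool_rot: [[-0.006, 0.096, 0.995], [-0.006, 0.995, -0.096], [-1.0, -0.007, -0.005]]
ft_force: [1.8, 0.1, -0.0]
grip_width: 0.0002
```

Request:
play_rows(travel=[[1.2,-2.6,0],[1.2,-2.6,0],[1.2,-2.6,0],[1.2,-2.6,0],[1.2,-2.6,0],[1.2,-2.6,0],[1.2,-2.6,0],[1.2,-2.6,0],[1.2,-2.6,0],[1.2,-2.6,0],[1.2,-2.6,0],[0.8,-1.6,0]], rotation=[[0,0,0],[0,0,0],[0,0,0],[0,0,0],[0,0,0],[0,0,0],[0,0,0],[0,0,0],[0,0,0],[0,0,0],[0,0,0],[0,0,0]], claw=[0,0,0,0,0,0,0,0,0,0,0,0])

```text
time_s: 2.1
position: [0.4652, -0.1289, 0.2247]
tool_rot: [[-0.01, 0.098, 0.995], [-0.004, 0.995, -0.098], [-1.0, -0.005, -0.01]]
ft_force: [-0.7, 0.4, 0.6]
grip_width: 0.0002
```

```bash
python3 - <<'E'
from h import *
for n in("scene","top"): cv2.imwrite(f"pics/{n}1.png",cv2.cvtColor(env.get_image(n),cv2.COLOR_RGB2BGR))
t=cv2.imread("pics/scene1.png");cv2.imwrite("pics/c.png",cv2.resize(t[200:400,280:500],None,fx=3,fy=3))
o=env.observe();print(o["position"],o["ft_force"],o["tool_rot"])
E
```

```text
[ 0.46523672 -0.12879177  0.22439749] [-0.57231504  0.58382462 -0.42854208] [[-0.01050072  0.09943923  0.99498823]
 [-0.00416963  0.99503008 -0.09948742]
 [-0.99993617 -0.00519342 -0.01003391]]
```

View pics/scene1.png

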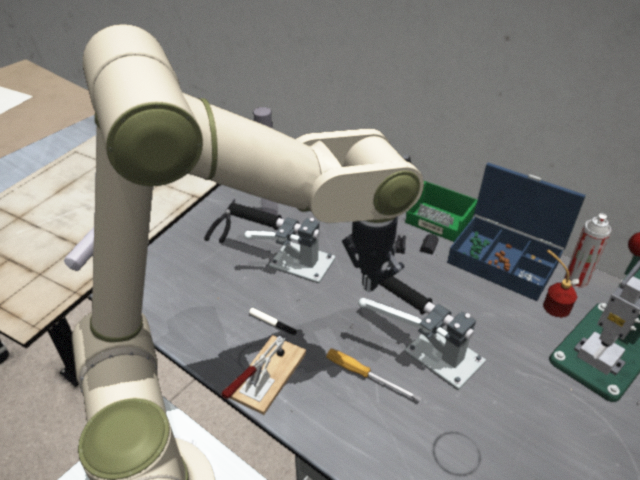

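View pics/top1.png

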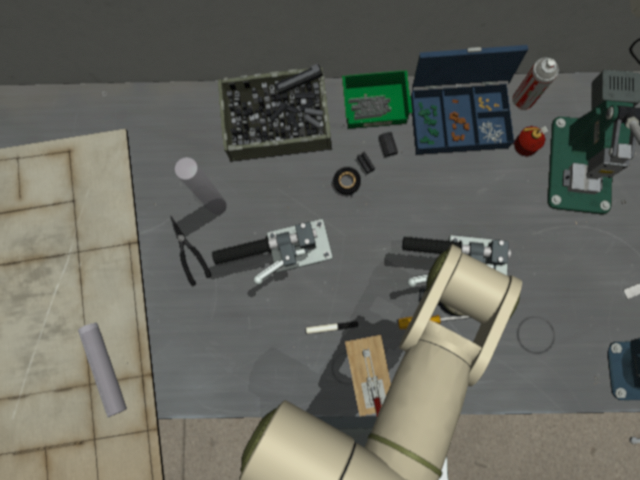

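Request:
play_rows(travel=[[0,0.2,-1.6],[0,0.2,-1.6],[0,0.2,-1.6],[0,0.2,-1.6],[0,0.2,-1.6],[0,0.2,-1.6],[0,0.1,-1.6],[0,0,-1.6],[0,0,0]], rotation=[[0,0,0],[0,0,0],[0,0,0],[0,0,0],[0,0,0],[0,0,0],[0,0,0],[0,0,0],[0,0,0]], claw=[0,0,0,0,0,0,0,0,0])

```text
time_s: 2.95
position: [0.4612, -0.1085, 0.0913]
tool_rot: [[-0.012, 0.097, 0.995], [-0.002, 0.995, -0.097], [-1.0, -0.003, -0.012]]
ft_force: [-0.8, -0.5, -0.2]
grip_width: -0.0002
```

```bash
python3 - <<'E'
from h import *
for n in("scene",): cv2.imwrite(f"pics/{n}2.png",cv2.cvtColor(env.get_image(n),cv2.COLOR_RGB2BGR))
t=cv2.imread("pics/scene2.png");cv2.imwrite("pics/c2.png",cv2.resize(t[220:400,300:500],None,fx=3.3,fy=3.3,interpolation=2))
o=env.observe();print(o["position"],o["ft_force"])
E
```

```text
[ 0.46179272 -0.1087793   0.09263254] [-0.73720211  0.89695237  0.21443208]
```

View pics/c2.png

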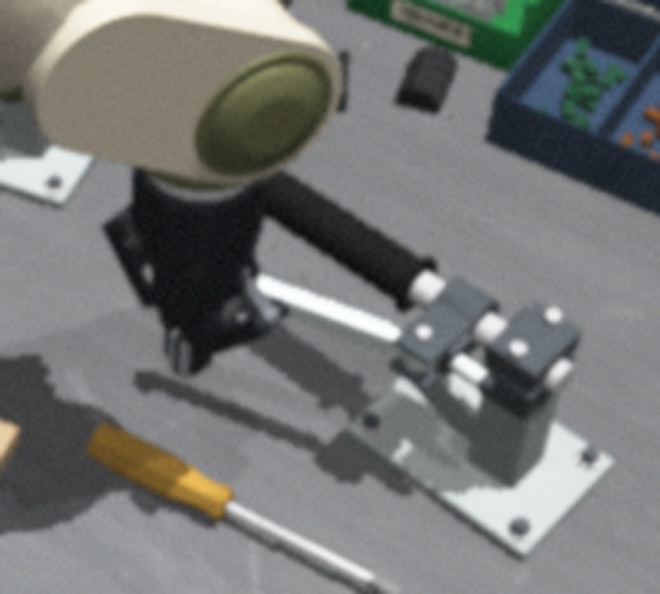

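Request:
play_rows(travel=[[1,-0.1,0],[1,-0.1,0],[1,-0.1,0.1],[0.6,0,0],[0.5,0,0],[0.5,0,0]], rotation=[[0,0,0],[0,0,0],[0,0,0],[0,0,0],[0,0,0],[0,0,0]], claw=[0,0,0,0,0,0])

```text
time_s: 3.5
position: [0.5125, -0.111, 0.0993]
tool_rot: [[-0.005, 0.096, 0.995], [-0.005, 0.995, -0.096], [-1.0, -0.005, -0.005]]
ft_force: [-2.4, 1.8, -0.8]
grip_width: -0.0003
```

Request:
play_rows(travel=[[0.4,0,-0.2],[0.4,0,-0.1],[0.4,0,-0.1],[0.3,0,0]], rotation=[[0,0,0],[0,0,0],[0,0,0],[0,0,0]], claw=[0,0,0,0])

```text
time_s: 3.83
position: [0.5279, -0.1103, 0.0956]
tool_rot: [[-0.008, 0.096, 0.995], [-0.004, 0.995, -0.096], [-1.0, -0.005, -0.007]]
ft_force: [-3.6, 1.3, 2.2]
grip_width: 0.0
```

Request:
play_rows(travel=[[0.3,0,0],[0.3,0,0],[0.2,0,0]], rotation=[[0,0,0],[0,0,0],[0,0,0]], claw=[0,0,0])

```text
time_s: 4.08
position: [0.536, -0.1102, 0.0955]
tool_rot: [[-0.01, 0.096, 0.995], [-0.004, 0.995, -0.096], [-1.0, -0.005, -0.01]]
ft_force: [-5.7, 0.9, 2.8]
grip_width: 0.0
```

Request:
play_rows(travel=[[0.2,0,0],[0.2,0,0]], rotation=[[0,0,0],[0,0,0]], claw=[0,0])

```text
time_s: 4.25
position: [0.54, -0.1103, 0.0956]
tool_rot: [[-0.011, 0.096, 0.995], [-0.004, 0.995, -0.096], [-1.0, -0.005, -0.011]]
ft_force: [-5.1, 0.2, 3.2]
grip_width: 0.0002
```

Request:
play_rows(travel=[[0.2,0,0],[0.15,0,0]], rotation=[[0,0,0],[0,0,0]], claw=[0,0])

```text
time_s: 4.42
position: [0.5422, -0.1105, 0.0954]
tool_rot: [[-0.015, 0.096, 0.995], [-0.004, 0.995, -0.096], [-1.0, -0.006, -0.015]]
ft_force: [-15.3, -0.5, 8.5]
grip_width: -0.0
```

Request:
play_rows(travel=[[0.1,0,0],[0.1,0,0],[0.1,0,0],[0.1,0,0],[0.1,0,0],[0.1,0,0]], rotation=[[0,0,0],[0,0,0],[0,0,0],[0,0,0],[0,0,0],[0,0,0]], claw=[0,0,0,0,0,0])

```text
time_s: 4.92
position: [0.5416, -0.1104, 0.0957]
tool_rot: [[-0.034, 0.096, 0.995], [-0.003, 0.995, -0.097], [-0.999, -0.006, -0.033]]
ft_force: [-9.5, -0.0, 5.8]
grip_width: 0.0002
```

```bash
python3 - <<'E'
from h import *
for n in("scene","top"): cv2.imwrite(f"pics/{n}3.png",cv2.cvtColor(env.get_image(n),cv2.COLOR_RGB2BGR))
t=cv2.imread("pics/scene3.png");cv2.imwrite("pics/c3.png",cv2.resize(t[220:400,300:500],None,fx=3.3,fy=3.3,interpolation=2))
o=env.observe();print(o["position"],o["ft_force"])
E
```

```text
[ 0.54155229 -0.11043192  0.09567168] [-9.67557338 -0.38059419  6.71512131]
```

View pics/c3.png

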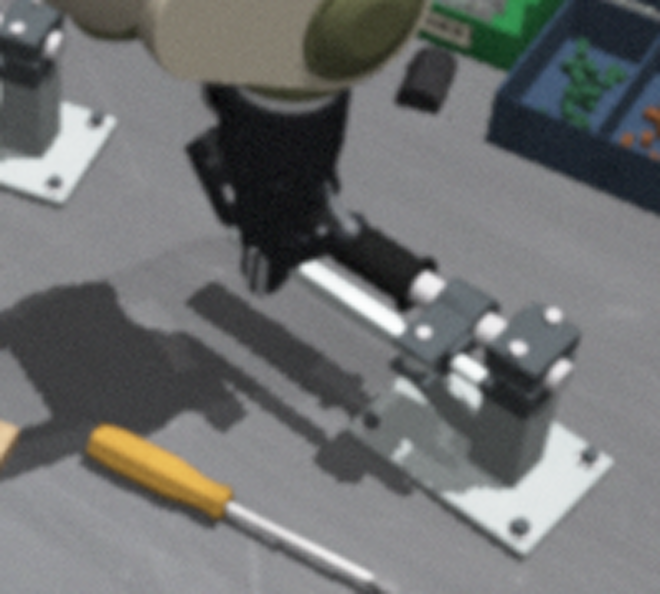

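Request:
play_rows(travel=[[0.1,0,0],[0.1,0,0],[0.1,0,0],[0.1,0,0],[0.1,0,0],[0.1,0,0],[0.1,0,0]], rotation=[[0,-0.004,0],[0,-0.004,0],[0,-0.004,0],[0,-0.004,0],[0,-0.004,0],[0,-0.004,0],[0,-0.004,0]], claw=[0,0,0,0,0,0,0])

```text
time_s: 5.6
position: [0.5417, -0.1104, 0.0956]
tool_rot: [[-0.023, 0.097, 0.995], [-0.002, 0.995, -0.097], [-1.0, -0.004, -0.023]]
ft_force: [-9.5, -1.3, 5.2]
grip_width: -0.0001
```

Request:
play_rows(travel=[[-0.6,0,0],[-0.8,0,0],[-1,0,0],[-1,0,0],[-1,0,0],[-1,0,0],[-1,0,0],[-1,0,0],[0,0,2],[0,0,2],[0,0,2],[0,0,2]], rotation=[[0,0,0],[0,-0.004,0],[0,-0.004,0],[0,-0.004,0],[0,-0.004,0],[0,0,0],[0,0,0],[0,0,0],[0,0,0],[0,0,0],[0,0,0],[0,0,0]], claw=[0,0,0,0,0,0,0,0,0,0,0,0])

```text
time_s: 6.6
position: [0.4659, -0.1123, 0.175]
tool_rot: [[0.004, 0.101, 0.995], [-0.004, 0.995, -0.101], [-1.0, -0.003, 0.005]]
ft_force: [-0.8, -0.2, -0.7]
grip_width: 0.0001
```

```bash
python3 - <<'E'
from h import *
for n in("scene",): cv2.imwrite(f"pics/{n}4.png",cv2.cvtColor(env.get_image(n),cv2.COLOR_RGB2BGR))
t=cv2.imread("pics/scene4.png");cv2.imwrite("pics/c4.png",cv2.resize(t[180:400,180:500],None,fx=2.4,fy=2.4,interpolation=2))
o=env.observe();print(o["position"],o["ft_force"])
E
```

```text
[ 0.46742511 -0.11296057  0.17882554] [ 1.02321401 -1.06255213  3.89351193]
```

View pics/c4.png

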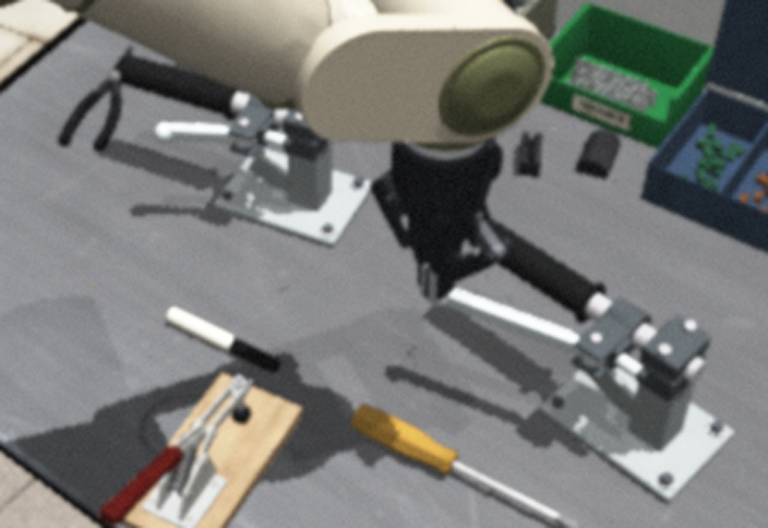

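Request:
play_rows(travel=[[0,1.5,1.5],[0,2.8,0.5],[0,2.8,0],[0,2.8,0],[0,2.8,0],[0,2.8,0],[0,2.8,0],[0,2.8,0],[0,2.8,0],[0,2.8,0],[0,2.8,0],[0,1.5,0]], rotation=[[0,0,0.028],[0,0,0.028],[0,0,0.028],[0,0,0.028],[0,0,0.028],[0,0,0.028],[0,0,0.028],[0,0,0.028],[0,0,0.028],[0,0,0.028],[0,0,0.028],[0,0,0.028]], claw=[0,0,0,0,0,0,0,0,0,0,0,0])

```text
time_s: 7.65
position: [0.474, 0.2067, 0.2031]
tool_rot: [[0.048, -0.239, 0.97], [0.002, 0.971, 0.239], [-0.999, -0.01, 0.047]]
ft_force: [0.9, 0.5, 0.6]
grip_width: 0.0001
```

```bash
python3 - <<'E'
from h import *
env.get_image("top")
for n in("scene","top"): cv2.imwrite(f"pics/{n}5.png",cv2.cvtColor(env.get_image(n),cv2.COLOR_RGB2BGR))
t=cv2.imread("pics/scene5.png");cv2.imwrite("pics/c5.png",cv2.resize(t[120:400,150:500],None,fx=2.1,fy=2.1,interpolation=2))
o=env.observe();print(o["position"],o["ft_force"],o["tool_rot"],o["time_s"])
# long lever check from top
g=t=cv2.imread("pics/top5.png")[255:300,400:480].astype(int); m=(g.min(2)>165).astype(np.uint8)
cn=max(cv2.findContours(m,0,2)[0],key=cv2.contourArea); print(cv2.boxPoints(cv2.minAreaRect(cn))+[400,255])
E
```

```text
[0.47398408 0.2048142  0.20291674] [-0.28924511 -0.42684378 -0.28256996] [[ 4.64611633e-02 -2.37391176e-01  9.70302422e-01]
 [ 5.29849366e-04  9.71357107e-01  2.37623841e-01]
 [-9.98919957e-01 -1.05261660e-02  4.52561627e-02]] 7.8
[[409.33356285 279.05654907]
 [467.30510712 265.93091965]
 [468.54859161 271.42296219]
 [410.57704926 284.54859161]]
```

View pics/c5.png

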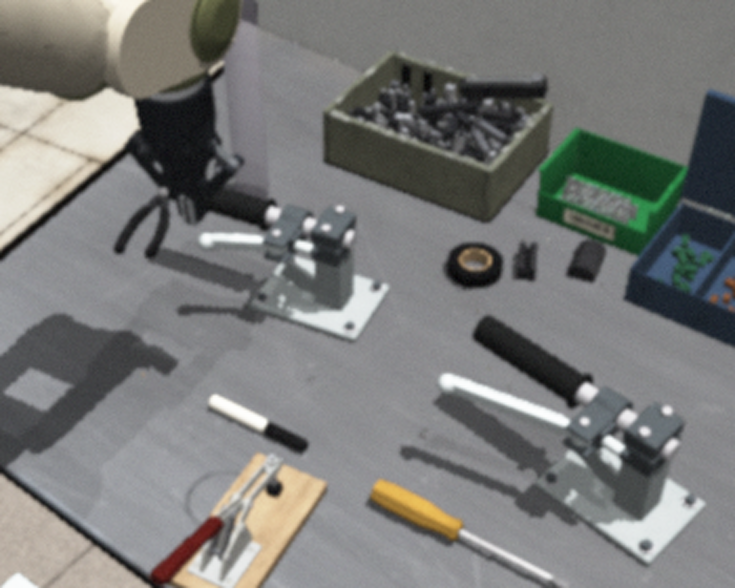

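Request:
play_rows(travel=[[0,0.6,0],[0,0.6,0],[0,0.6,-0.6],[0,0.6,-1.3],[0,0,-1.3],[0,0,-1.3],[0,0,-1.3],[0,0,-1.3],[0,0,-1.3],[0,0,-1.0],[0,0,-0.6]], rotation=[[0,0.008,0],[0,0.008,0],[0,0.008,0],[0,0.008,0],[0,0.008,0],[0,0.008,0],[0,0,0],[0,0,0],[0,0,0],[0,0,0],[0,0,0]], claw=[0,0,0,0,0,0,0,0,0,0,0])

```text
time_s: 8.72
position: [0.4738, 0.2268, 0.09]
tool_rot: [[-0.011, -0.229, 0.973], [-0.0, 0.973, 0.229], [-1.0, 0.002, -0.011]]
ft_force: [1.0, -0.0, -1.2]
grip_width: 0.0001
```

Request:
play_rows(travel=[[0.5,0.2,0.6],[0.8,0.3,0.4],[0.8,0.3,0],[0.8,0.2,0],[0.6,0.2,0],[0.3,0.1,0]], rotation=[[0,0,0],[0,0,0],[0,0,0],[0,0,0],[0,0,0],[0,0,0]], claw=[0,0,0,0,0,0])

```text
time_s: 9.22
position: [0.5153, 0.2407, 0.1005]
tool_rot: [[-0.013, -0.228, 0.974], [-0.001, 0.974, 0.228], [-1.0, 0.002, -0.013]]
ft_force: [-2.9, -1.3, -1.4]
grip_width: -0.0001
```

```bash
python3 - <<'E'
from h import *
for n in("scene",): cv2.imwrite(f"pics/{n}6.png",cv2.cvtColor(env.get_image(n),cv2.COLOR_RGB2BGR))
t=cv2.imread("pics/scene6.png");cv2.imwrite("pics/c6.png",cv2.resize(t[150:300,170:370],None,fx=3.6,fy=3.6,interpolation=2))
o=env.observe();print(o["position"],o["ft_force"],o["time_s"])
E
```

```text
[0.5154464  0.24065482 0.10049366] [-0.96002521 -1.35030589  0.37526324] 9.2667
```

View pics/c6.png

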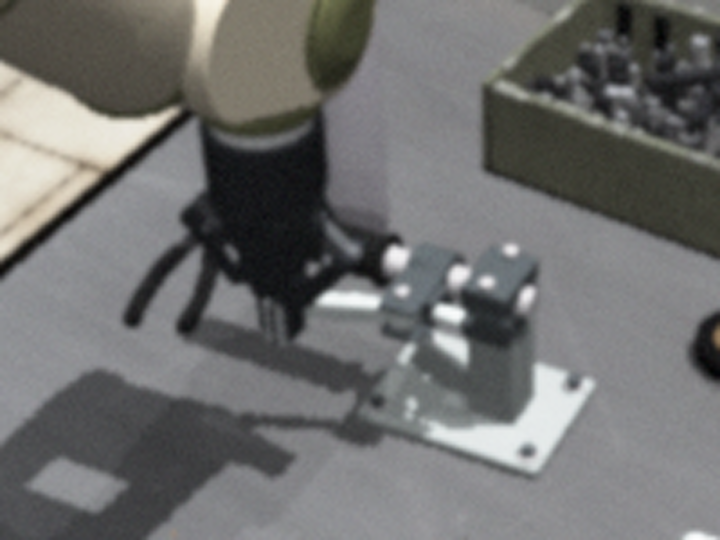

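Request:
play_rows(travel=[[0.4,0.1,0],[0.4,0.1,0],[0.4,0.1,0],[0.4,0.1,0],[0.3,0.1,0]], rotation=[[0,0,0],[0,0,0],[0,0,0],[0,0,0],[0,0,0]], claw=[0,0,0,0,0])

```text
time_s: 9.68
position: [0.5336, 0.2458, 0.1007]
tool_rot: [[-0.018, -0.228, 0.973], [-0.002, 0.974, 0.228], [-1.0, 0.002, -0.018]]
ft_force: [-4.4, -0.3, 1.8]
grip_width: 0.0004
```

Request:
play_rows(travel=[[0.3,0.1,0],[0.3,0.1,0],[0.2,0,0]], rotation=[[0,-0.004,0],[0,-0.004,0],[0,-0.004,0]], claw=[0,0,0])

```text
time_s: 9.93
position: [0.5416, 0.2484, 0.1005]
tool_rot: [[-0.008, -0.229, 0.973], [-0.002, 0.974, 0.229], [-1.0, -0.0, -0.008]]
ft_force: [-4.5, -0.2, 1.6]
grip_width: 0.0001
```

Request:
play_rows(travel=[[0.2,0,0],[0.2,0,0]], rotation=[[0,-0.003,0],[0,-0.003,0]], claw=[0,0])

```text
time_s: 10.1
position: [0.5445, 0.2487, 0.1001]
tool_rot: [[-0.005, -0.229, 0.973], [-0.002, 0.973, 0.229], [-1.0, -0.001, -0.005]]
ft_force: [-13.1, 0.3, 5.0]
grip_width: -0.0002
```

Force jump: at the stop, as predicted (0.544). Hold and check.

Request:
play_rows(travel=[[0.1,0,0],[0.1,0,0],[0.1,0,0],[0.1,0,0],[0.1,0,0],[0.1,0,0],[0.1,0,0],[0.1,0,0]], rotation=[[0,-0.003,0],[0,-0.003,0],[0,-0.003,0],[0,-0.003,0],[0,-0.003,0],[0,-0.003,0],[0,-0.003,0],[0,-0.003,0]], claw=[0,0,0,0,0,0,0,0])

```text
time_s: 10.77
position: [0.5442, 0.2486, 0.1002]
tool_rot: [[0.001, -0.232, 0.973], [-0.005, 0.973, 0.232], [-1.0, -0.005, -0.0]]
ft_force: [-8.3, -1.1, 3.5]
grip_width: 0.0004
```

```bash
python3 - <<'E'
from h import *
for n in("scene","top","scene","top"):
    cv2.imwrite(f"pics/{n}7.png",cv2.cvtColor(env.get_image(n),cv2.COLOR_RGB2BGR))
    o=env.observe();print(o["position"],o["ft_force"],o["qvel"].round(2),o["time_s"])
t=cv2.imread("pics/scene7.png");cv2.imwrite("pics/c7.png",cv2.resize(t[150:350,170:500],None,fx=2.4,fy=2.4,interpolation=2))
g=cv2.imread("pics/top7.png")[255:300,400:480].astype(int); m=(g.min(2)>165).astype(np.uint8)
cn=max(cv2.findContours(m,0,2)[0],key=cv2.contourArea); print(cv2.boxPoints(cv2.minAreaRect(cn))+[400,255])
E
```

```text
[0.54417144 0.24863585 0.10018361] [-8.47640444 -1.42507302  4.17667313] [ 0.    0.03 -0.02  0.11  0.1  -0.15] 10.8167
[0.54418368 0.24862562 0.10021765] [-8.77940864 -0.87433249  3.78511262] [-0.11  0.07  0.11  0.12  0.08 -0.07] 10.8667
[0.54418615 0.24861886 0.10018218] [-8.4826745  -0.01165193  3.70480318] [ 0.06 -0.07 -0.02 -0.02 -0.02  0.04] 10.9167
[0.54415968 0.24864675 0.10018976] [-8.75671937 -0.66560457  3.81631132] [-0.07 -0.03 -0.12 -0.02  0.05  0.05] 10.9667
[[409.32583809 279.07865334]
 [467.24156952 265.71348   ]
 [468.50561523 271.19100761]
 [410.5898819  284.55618095]]
```

View pics/c7.png

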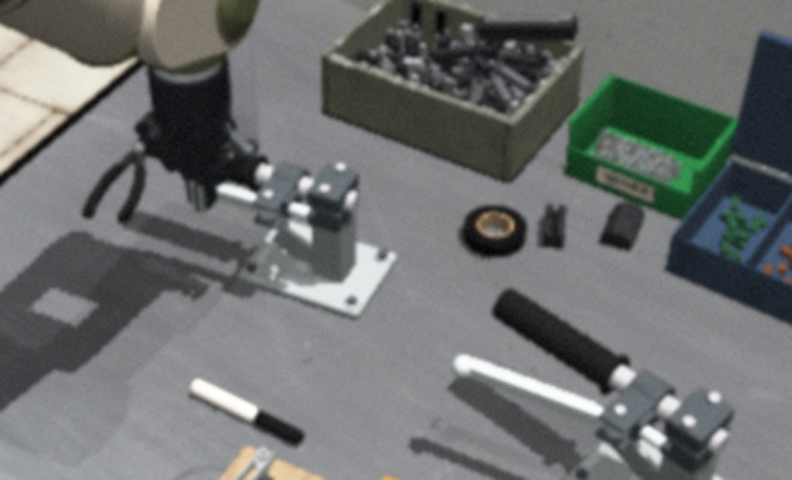

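```bash
python3 - <<'E'
from rig import env
env.close_job(); print(env.observe()["ft_force"])
E
```

```text
the job is handed in; nothing more can be done
the job is handed in; nothing more can be done
```

Both levers were checked as asked, and the job was handed in at about 11 s with the short lever still held at its stop. No verdict was reported, so the result rests on the checks below.

- **Long lever:** I pressed it from its outer side with the shut fingers. The force jumped to 15 N at the stop, and I kept it there for about 1.2 s at roughly 9.5 N. After release it sprang fully back: its outline in the top picture matched the starting one to within half a pixel.
- **Short lever:** I pressed it the same way until the force jumped to 13 N, with the tool within about 1 mm of the stop position worked out from the images. It was steady at handover, with about 8.6 N of press along x and position readings constant to within 0.03 mm. The spring alone takes only about 5.5 N, so it was against its stop.
- **Other checks:** The largest x force I read was about 15 N, so neither lever was forced. In the pictures the fingers stayed on the outer sides, clear of the bars, and the loose tools in view looked unmoved; I did not measure their positions.

The joint angles could not be read directly; they are inferred from force, tool position and the pictures. None of the checks failed or disagreed.

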